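# Lock the desk power box with its blade key

### The job

Take the blade key out of its stand, fit its blade into the slotted latch in the cover of the desk power box, and gently turn the latch clockwise (seen from above) until it stops, so that the cover is locked. Then put the key back in its stand, upright and fully home, and let go; turn the latch only with the key, do not lean on it hard or touch the box with the fingers, and leave the pen cup, stapler and mug where they are.

Things in the scene. Friction and masses are not known exactly. Their poses are not given: they have to be found in the camera images.
- power_box: grey box fixed to the desk, 200 (x) x 180 (y) x 60 mm high, 3 round black sockets on its -x side. Origin: centre of underside. In the middle of its flat cover an opening 70 (x) by 46 (y) mm, 23 deep, holds the latch: a round metal head 40 mm across, its top 2 mm above the cover, with one straight square-edged slot right across its middle, 4.6 mm wide, 7 mm deep
- latch_point (a point): middle of that opening, at the height of the unpressed head's top (62 mm above the desk); axes as the box. Fixed to the box, it does not follow the head: the head rests up to 12 mm either way from this point along the box's x (not measured, only seen or felt), never off along y. About 10 N along x slides it, to 13 mm at most
- latch (a joint): angle of the latch head (rad), growing clockwise from above. 0: slot along the box's y; 1.571: slot along its x, hard stop, locked. Starts at 0.15 to 0.45; turns stiffly (0.1 N m), stays where left. The head is sprung: pressed down it sinks up to 5 mm, from about 4 N to 10 N at the bottom, then hard; it rises again by itself
- key: blade key, 60 g: black flat handle 12 (x) x 36 (y) x 44 (z) mm; under its middle a flat steel blade 3 (x) x 24 (y) mm reaching 20 mm down. Origin: centre of the handle's underside (shoulder), z up through the handle. Half a turn about z changes nothing. It starts upright in the stand, blade in the pocket, shoulder on the stand's top
- stand: grey block fixed to the desk, 60 (x) x 70 (y) x 30 mm high, with a pocket in the middle of its top, 8 (its x) x 30 (its y) mm and 25 mm deep, which takes the key's blade. Origin: centre of its underside
- pen_cup: dark steel pen cup with pens, 76 mm across, 95 mm high (pens to 150 mm), loose. Origin: centre of its underside. It and the stand may swap sides
- stapler: black desk stapler, 35 x 130 x 40 mm, loose. Origin: centre of its underside
- mug: white mug, 80 mm across, 90 mm high, loose. Origin: centre of its underside
Mind the look-alikes: they are no part of the job. There is more than one size of the stand; the job needs the smaller.

How it is judged:
On the way, in this order (a step that is already met when the one before it is completed fails the run):
1. the key is out of its stand (z of key in the frame of stand above 0.055 m), for 0.1 s.
2. the latch is turned to its stop by the key's blade (value of joint latch above 1.47 rad and horizontal distance between key and latch_point below 0.024 m and z of key in the frame of latch_point below 0.019 m and angle between key's own z axis and vertical below 0.2 rad), for 0.1 s.
At the end, for the whole second after the job is handed in: the latch is within 0.1 rad (6 degrees) of its clockwise stop; the key stands upright (within 0.1 rad), at rest, in the stand's pocket, its shoulder within 3 mm of the stand's top (value of joint latch above 1.47 rad and horizontal distance between key and stand below 0.009 m and z of key in the frame of stand below 0.033 m and angle between key's own z axis and vertical below 0.1 rad and linear speed of key below 0.02 m/s); the robot touches nothing.
It fails at once if the key pushes on the power box or its latch with more than 50 N (all contacts added) (contact force between key and power_box above 50 N).
It fails at once if the fingers touch the power box or its latch (over 2 N) (contact force between the fingers and power_box above 2 N).
It fails at once if the pen cup is moved more than 20 mm (distance of pen_cup from where it was at the start of the episode above 0.02 m).
It fails at once if the stapler is moved more than 20 mm (distance of stapler from where it was at the start of the episode above 0.02 m).
It fails at once if the mug is moved more than 20 mm (distance of mug from where it was at the start of the episode above 0.02 m).
It also fails if it takes over 67 s, if anything falls off the work surface, if the arm or the gripper's body presses on something with over 40 N, if the wrist force passes 120 N, or if a joint passes its speed limit or range.

### The arm

A 7-joint arm with a two-finger parallel gripper is mounted at the origin on the work surface. World frame = base frame: x ahead of the robot, y to its left, z up, the work surface at z = 0. Lengths are in m, angles in rad, forces in N, time in s.
With the tool pointing down it reaches from about 0.425 to 0.8 m from the base axis. Payload 8.3 kg.
Tool frame: the origin (TCP) lies at the very end of the fingers, on their centre line; the grasp point (between the pads) lies 19 mm behind it; z points along the fingers, y is the line along which they close (so a half turn about z gives the same grasp; the last joint's range is limited). The gripper opens to 85 mm and grips with 20 to 120 N. Pads are 22 mm wide; open, the fingers measure 114 mm over their backs; the gripper's body (76 mm by 85 mm) begins 54 mm behind the grasp point. The pads swing forward as they close: fully open they stand 13 mm farther back than shut.
Start: joints at [-1.18, 0.383, 0.016, 1.37, -0.006, 1.388, -0.046], TCP at [0.274, 0.562, 0.195] pointing down, gripper open.
Joint ranges: [-2.95, 2.95], [-0.25, 2.06], [-1.52, 1.56], [0.18, 2.33], [-1.44, 4.58], [0.02, 2.06], [-3.01, 3.01]. Speed limits (rad/s): [2.39, 2.39, 3.01, 3.01, 3.14, 3.14, 3.14].

### API

Orientations are given as a unit quaternion [w, x, y, z].
In Python, from bench import telemetry, cams, hand_in gives the robot as it stands. The module is installed in compiled form; this text tells all that it offers.
- The arm moves only by the shell command python3 -m handwheel 'ROWS' [OPENING]. ROWS is a JSON list of rows, 1 to 8 of them, each of 4 numbers: dx, dy, dz in m, then a turn about the tool's z in rad; each row shifts and turns the commanded pose from where the row before left it, along the tool's axes as they then stand; what a row does not reach is not made up. A row lasts 1/8 s, in which the tool goes at most 0.0625 m and 0.188 rad, less where a joint would pass 70% of its speed; a pose out of reach is approached as far as the arm can. OPENING is the finger opening in m, set as the command begins (- or left out keeps the last). The fingers move at their own pace and stop on an object; the grip force is fixed at half the most. Time passes only in rows, so rows that do not move let the fingers close. It prints the time, the measured TCP pose, the force, the opening and the grip force at its end. Input that does not fit is refused with a message, and nothing moves.
- telemetry.observe(): the state, without advancing time (a new reading comes with each control period).
- cams.capture(name): name is "side" or "top" or "wrist"; returns a dict with "pixels" (480x640x3 uint8, blue, green, red), "intrinsics" (3x3 intrinsics, pixels), "pose" (4x4, takes a point from camera to world coordinates); the wrist camera has in their place "hand_eye" (4x4, takes a point from camera to tool coordinates, whose origin is the TCP and whose axes are the flange's). Camera axes: x right, y up, looking along -z (the intrinsics and any distortion apply to the point x, -y, -z); pixel columns grow to the right and rows downward; lengths in m; the calibration is good to about 2 mm. A picture is of the moment at which its call begins: read the wrist's pose just before it. There is no depth.
- hand_in(): hands the job in; it is judged then, once.
The state is a dict: "t": time; "joint_pos": joint angles; "qvel": joint speeds; "joint_efforts": joint torques, N m; "ee_pos": TCP position; "ee_rot": TCP orientation; "force": force on the tool from outside, world axes, zero at the start; "torque": the same for the moment, N m; "width": finger opening in m; "grasp_force": force on a finger pad.
Only numpy, scipy, OpenCV 4.12 (cv2) and the standard library are available. Lean on these libraries where they do the work, as an engineer would, in place of code of your own. Each camera call takes 0.05 s, during which the arm holds its last target. There are 200 camera calls.

## Working session

There is one attempt and no reset: what is moved stays moved. The work goes in short steps, Python scripts to look and compute and a shell command to move; the robot and the scene stay as the last step left them, time stands still between calls to the robot, and variables do not carry over. Pictures are saved under pics/ and viewed, at most 10 in all, crops included, and the job is handed in when it is done.

```bash
mkdir -p pics
cat > h.py <<'E'
import numpy as np, cv2
from bench import telemetry, cams
from scipy.spatial.transform import Rotation as R
def T_tool(s):
    T=np.eye(4); q=s["ee_rot"]; T[:3,:3]=R.from_quat([q[1],q[2],q[3],q[0]]).as_matrix(); T[:3,3]=s["ee_pos"]; return T
def shot(name):
    s=telemetry.observe(); c=cams.capture(name)
    P=c["pose"] if name!="wrist" else T_tool(s)@c["hand_eye"]
    return c["pixels"],np.array(c["intrinsics"]),np.array(P),c
def ray(K,P,uv):
    d=np.linalg.inv(K)@np.array([uv[0],uv[1],1.]); d=np.array([d[0],-d[1],-d[2]])
    return P[:3,3],P[:3,:3]@d
def onz(K,P,uv,z):
    o,d=ray(K,P,uv); return o+d*(z-o[2])/d[2]
def tri(*rs):
    A=np.zeros((3,3));b=np.zeros(3)
    for o,d in rs:
        d=d/np.linalg.norm(d); M=np.eye(3)-np.outer(d,d); A+=M;b+=M@o
    x=np.linalg.solve(A,b); return x,[np.linalg.norm(np.cross(x-o,d/np.linalg.norm(d))) for o,d in rs]
def proj(K,P,X):
    p=np.linalg.inv(P)@np.append(X,1); p=K@np.array([p[0],-p[1],-p[2]]); return p[:2]/p[2]
E
python3 - <<'E'
from h import *
import pickle
D={}
for n in("top","side","wrist"):
    im,K,P,c=shot(n); cv2.imwrite(f"pics/{n}0.png",im); D[n]=(K,P)
    print(n,K.round(1).tolist(),P.round(3).tolist(),[k for k in c])
pickle.dump(D,open("D0.pkl","wb"))
print(telemetry.observe())
E
```

```text
top [[605.6, 0.0, 321.0], [0.0, 605.6, 249.2], [0.0, 0.0, 1.0]] [[0.005, 0.983, -0.184, 0.346], [-1.0, 0.009, 0.023, -0.058], [0.025, 0.184, 0.983, 1.165], [0.0, 0.0, 0.0, 1.0]] ['pixels', 'intrinsics', 'pose']
side [[449.3, 0.0, 327.2], [0.0, 449.3, 249.8], [0.0, 0.0, 1.0]] [[0.728, 0.389, -0.565, 0.073], [-0.685, 0.419, -0.596, -0.578], [0.005, 0.821, 0.571, 0.583], [0.0, 0.0, 0.0, 1.0]] ['pixels', 'intrinsics', 'pose']
wrist [[377.7, 0.0, 318.4], [0.0, 377.7, 229.3], [0.0, 0.0, 1.0]] [[0.439, -0.857, -0.269, 0.204], [0.899, 0.418, 0.133, 0.595], [-0.001, -0.3, 0.954, 0.372], [0.0, 0.0, 0.0, 1.0]] ['pixels', 'intrinsics', 'hand_eye']
{'t': 0.15, 'joint_pos': array([-1.17989005,  0.38410811,  0.01633109,  1.37089942, -0.00634206,
        1.38820794, -0.04650699]), 'qvel': array([ 6.08844659e-04, -2.16660410e-03,  7.24080071e-04, -2.93303137e-03,
       -1.83625626e-03, -6.04502902e-05,  3.08834046e-04]), 'joint_efforts': array([ 1.85300523e-03, -6.28152895e+01,  8.45721960e-01, -3.72167087e+01,
        1.69729767e-02,  1.08969360e-02,  1.05736146e-04]), 'ee_pos': array([0.27372195, 0.56137401, 0.19407497]), 'ee_rot': array([-1.97772778e-04,  2.24917001e-01,  9.74377607e-01, -7.63408047e-04]), 'force': array([-0.34861714,  0.40327177,  0.52915773]), 'torque': array([-0.03881136, -0.00882426, -0.00841174]), 'grasp_force': 0.0, 'width': 0.0854514734684426}
```

View pics/top0.png

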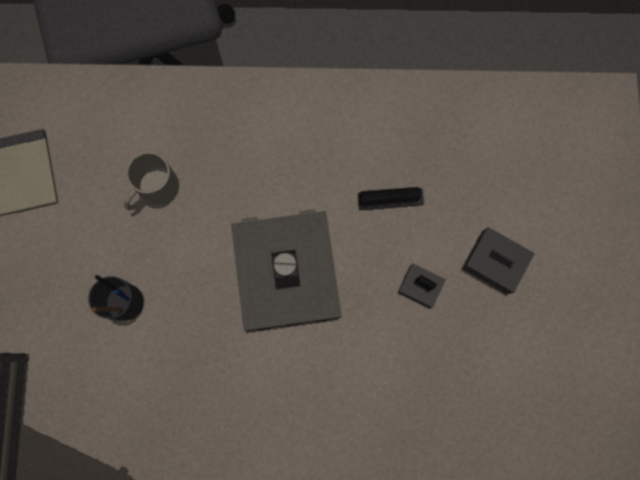

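View pics/side0.png

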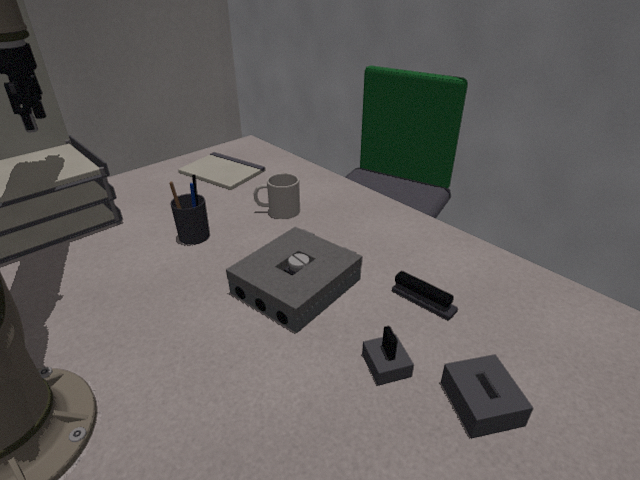

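The top view shows the small stand with the key at (425,284), the large empty look-alike at (498,261), and the latch at (285,265) in the box. The stapler is at (391,197), the mug at (149,175) and the cup at (117,299). The side view agrees, with the key at (390,343) and the latch at (299,261).

Run:
```python
from h import *
import pickle
D=pickle.load(open("D0.pkl","rb"));K,P=D["top"];Ks,Ps=D["side"]
print("key",onz(K,P,(426,283),.074),tri(ray(K,P,(426,283)),ray(Ks,Ps,(390,330))))
print("stand",[onz(K,P,p,.03).round(3) for p in((414,265),(444,280),(431,306),(400,290))])
print("latch",onz(K,P,(285,265),.062),tri(ray(K,P,(285,265)),ray(Ks,Ps,(299,260))))
c=[onz(K,P,p,.06) for p in((232,224),(325,213),(340,318),(244,329))];print("box",np.round(c,3).tolist(),np.mean(c,0))
s=telemetry.observe();print(T_tool(s).round(3).tolist())
# delta in tool axes to above key, cam offset
T=T_tool(s);print(cams.capture("wrist")["hand_eye"].round(3).tolist())
k=onz(K,P,(426,283),.074);print((T[:3,:3].T@(np.array([k[0],k[1],.25])-T[:3,3])).round(3))
```

```text
key [ 0.4897695  -0.27509984  0.074     ] (array([ 0.49158416, -0.2765326 ,  0.07671787]), [np.float64(0.0028608151961478892), np.float64(0.002860815196147785)])
stand [array([ 0.53 , -0.262,  0.03 ]), array([ 0.502, -0.318,  0.03 ]), array([ 0.452, -0.292,  0.03 ]), array([ 0.482, -0.234,  0.03 ])]
latch [ 0.52258543 -0.01754186  0.062     ] (array([ 0.52450535, -0.01830958,  0.05844743]), [np.float64(0.0016110531864142697), np.float64(0.0016110531864143127)])
box [[0.599, 0.082, 0.06], [0.622, -0.091, 0.06], [0.426, -0.119, 0.06], [0.405, 0.055, 0.06]] [ 0.5133105  -0.01820131  0.06      ]
[[-0.899, 0.438, -0.001, 0.274], [0.438, 0.899, -0.001, 0.561], [0.0, -0.002, -1.0, 0.194], [0.0, 0.0, 0.0, 1.0]]
[[-0.001, 0.954, 0.3, 0.078], [1.0, 0.001, -0.0, -0.0], [-0.0, 0.3, -0.954, -0.178], [0.0, 0.0, 0.0, 1.0]]
[-0.561 -0.657 -0.055]
```

```bash
python3 -m handwheel '[[0,0,-0.01,0.188],[0,0,-0.01,0.188],[0,0,-0.01,0.188],[0,0,-0.01,0.188],[0,0,-0.01,0.188],[0,0,0,0.188],[0,0,0,0.188],[0,0,0,0.188]]'
cat >> h.py <<'E'
def delta(target):
    s=telemetry.observe();T=T_tool(s);x=T[:3,0]
    print("d tool",(T[:3,:3].T@(np.array(target)-T[:3,3])).round(4),"pos",T[:3,3].round(4),"yaw_y deg",np.degrees(np.arctan2(T[1,1],T[0,1])).round(2),"tilt",np.degrees(np.arccos(-T[2,2])).round(2),"F",np.round(s["force"],1),"tau",np.round(s["torque"],2),"w",round(s["width"],4),"q7",round(s["joint_pos"][6],2),"t",s["t"])
E
python3 -c "
from h import *
delta([.47,.12,.25]);delta([.52,-.04,.25]);delta([.49,-.275,.25])"
```

```text
t: 1.2
ee_pos: [0.2738, 0.5616, 0.2446]
ee_rot: [0.0, 0.83, 0.557, -0.0]
force: [-0.3, -0.2, -0.4]
width: 0.0856
grasp_force: 0.0
d tool [-0.3342  0.349  -0.0053] pos [0.2738 0.5616 0.2446] yaw_y deg -22.29 tilt 0.03 F [-0.3 -0.2 -0.4] tau [0.02 0.01 0.01] w 0.0856 q7 -1.49 t 1.2
d tool [-0.4633  0.456  -0.0052] pos [0.2738 0.5616 0.2446] yaw_y deg -22.29 tilt 0.03 F [-0.3 -0.2 -0.4] tau [0.02 0.01 0.01] w 0.0856 q7 -1.49 t 1.2
d tool [-0.6921  0.5174 -0.0051] pos [0.2738 0.5616 0.2446] yaw_y deg -22.29 tilt 0.03 F [-0.3 -0.2 -0.4] tau [0.02 0.01 0.01] w 0.0856 q7 -1.49 t 1.2
```

```bash
python3 -m handwheel '[[-0.039,0.038,0,0],[-0.039,0.038,0,0],[-0.039,0.038,0,0],[-0.039,0.038,0,0],[-0.039,0.038,0,0],[-0.039,0.038,0,0]]' >/dev/null
python3 -m handwheel '[[-0.039,0.038,0,0],[-0.039,0.038,0,0],[-0.039,0.038,0,0],[-0.039,0.038,0,0],[-0.039,0.038,0,0],[-0.034,0.038,0,0],[0,0,0,0],[0,0,0,0]]'
python3 - <<'E'
from h import *
import pickle
delta([.49,-.275,.25])
im,K,P,c=shot("wrist");cv2.imwrite("pics/wl1.png",im);pickle.dump((K,P),open("wl1.pkl","wb"))
print(proj(K,P,[.5235,-.018,.062]),P[:3,3])
E
```

```text
t: 2.95
ee_pos: [0.5237, -0.0377, 0.2446]
ee_rot: [-0.0, 0.829, 0.56, -0.0]
force: [-0.0, 0.2, -0.4]
width: 0.0852
grasp_force: 0.0
d tool [-0.2327  0.0574 -0.0054] pos [ 0.5237 -0.0377  0.2446] yaw_y deg -21.95 tilt 0.05 F [-0.   0.2 -0.4] tau [ 0.04 -0.04 -0.  ] w 0.0852 q7 -0.26 t 2.95
[311.71798986 174.39631662] [0.55134964 0.03342056 0.42291182]
```

View pics/wl1.png

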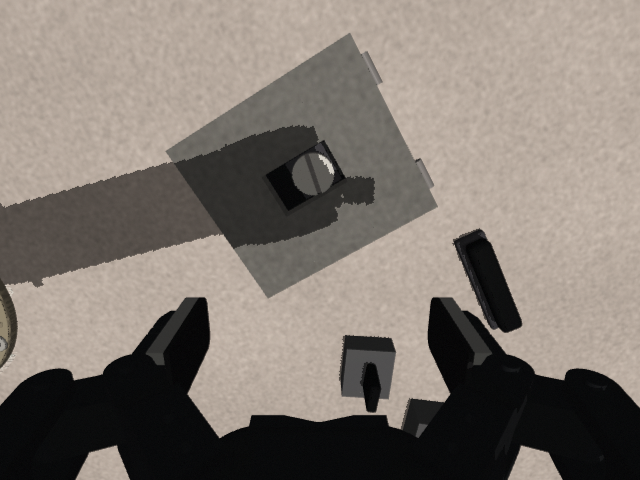

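Box cover corners are at (350,34), (437,206), (268,297) and (166,152). The head is at (313,172), its slot running (309,153)–(318,191). I'll go closer for a second view.

```bash
python3 -m handwheel '[[0.015,0,0.055,0],[0.015,0,0.055,0],[0,0,0,0],[0,0,0,0]]' >/dev/null
python3 - <<'E'
from h import *
import pickle
delta([.49,-.275,.25])
im,K,P,c=shot("wrist");pickle.dump((K,P,im),open("wl2.pkl","wb"))
u=proj(K,P,[.5235,-.018,.062]).astype(int);print(u)
x0,y0=max(u[0]-75,0),max(u[1]-60,0)
cr=im[y0:y0+120,x0:x0+150];cr=cv2.convertScaleAbs(cr,alpha=1.3)
cv2.imwrite("pics/wl2c.png",cv2.resize(cr,None,fx=5,fy=5,interpolation=cv2.INTER_CUBIC));print(x0,y0)
E
```

```text
d tool [-0.2627  0.0564 -0.1131] pos [ 0.5358 -0.0103  0.1369] yaw_y deg -21.9 tilt 0.1 F [ 0.8 -0.   1.1] tau [ 0.01 -0.03  0.  ] w 0.0854 q7 -0.25 t 3.5
[307 240]
232 180
```

View pics/wl2c.png

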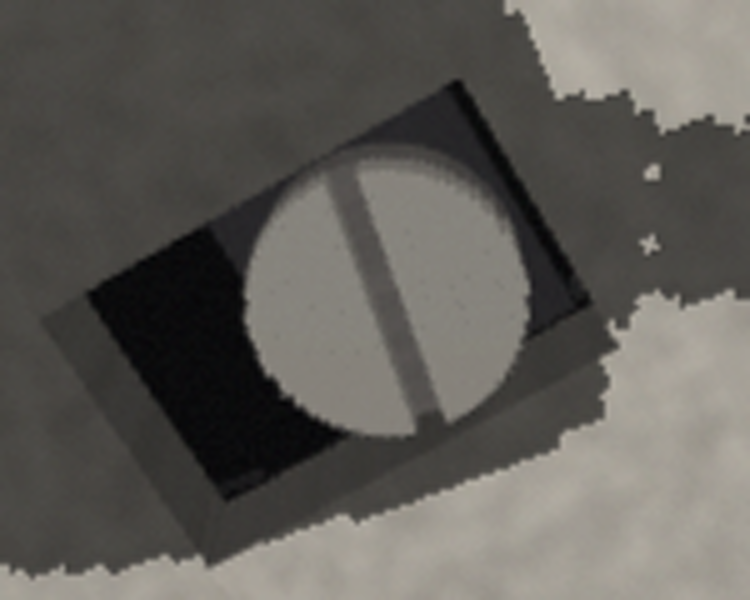

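The crop is sharp. The head spans crop x 245–530 and y about 150–437, with slot midline (342,175)→(428,418). The opening's top corners are (42,318), (455,80), (617,347) and (208,565).

```bash
python3 - <<'E'
from h import *
import pickle
K,P,im=pickle.load(open("wl2.pkl","rb"));K1,P1=pickle.load(open("wl1.pkl","rb"));D=pickle.load(open("D0.pkl","rb"))
f=lambda x,y:((x+.5)/5-.5+232,(y+.5)/5-.5+180)
g=cv2.cvtColor(im,6);m=np.zeros(g.shape,np.uint8);cv2.circle(m,tuple(int(v) for v in f(387,300)),33,255,-1)
m=((cv2.GaussianBlur(g,(3,3),0)>88)&(m>0)).astype(np.uint8)*255
c=np.vstack([c for c in cv2.findContours(m,0,2)[0] if cv2.contourArea(c)>50]);h=cv2.convexHull(c);e=cv2.fitEllipse(h);print("ell",e)
H=onz(K,P,e[0],.062);print("head",H,"width",np.linalg.norm(onz(K,P,f(245,300),.062)-onz(K,P,f(530,300),.062)))
a,b=onz(K,P,f(342,175),.062),onz(K,P,f(428,418),.062);print("slot mid",(a+b)/2,"ang",np.degrees(np.arctan2(*(a-b)[1::-1])),"len",np.linalg.norm(a-b))
o=[onz(K,P,f(*p),.06) for p in((42,318),(455,80),(617,347),(208,565))];print("open",np.mean(o,0),[np.linalg.norm(o[i]-o[i-1]).round(4) for i in range(4)])
ang=lambda v:np.degrees(np.arctan2(v[1],v[0])).round(2)
print("yaw x",ang(o[1]-o[0]),ang(o[2]-o[3]),"y",ang(o[0]-o[3]),ang(o[1]-o[2]))
B=[onz(K1,P1,p,.06) for p in((350,34),(437,206),(268,297),(166,152))];print("box",np.mean(B,0),[np.linalg.norm(B[i]-B[i-1]).round(4) for i in range(4)],"yaw",ang(B[0]-B[3]),ang(B[1]-B[2]),ang(B[0]-B[1]),ang(B[3]-B[2]))
print("tri head",tri(ray(K,P,e[0]),ray(K1,P1,(313.5,172)),ray(*D["top"],(285,265)),ray(*D["side"],(299,260))))
E
python3 -m handwheel '[[-0.05,0.01,-0.03,0],[-0.05,0.01,-0.03,0],[-0.05,0.01,-0.02,0],[-0.02,0.01,0,0],[0,0,0,0],[0,0,0,0]]'
python3 - <<'E'
from h import *
import pickle
im,K,P,c=shot("wrist");pickle.dump((K,P,im),open("ws1.pkl","wb"));cv2.imwrite("pics/ws1.png",cv2.convertScaleAbs(im,alpha=1.4))
delta([.49,-.275,.2]);print(proj(K,P,[.49,-.275,.074]))
E
```

```text
ell ((308.861083984375, 239.5008544921875), (51.97301483154297, 54.974937438964844), 96.0088119506836)
head [ 0.52472501 -0.01730751  0.062     ] width 0.04040311803212212
slot mid [ 0.52469876 -0.01721081  0.062     ] ang 86.19048750080134 len 0.03828629506565613
open [ 0.51480541 -0.01943587  0.06      ] [np.float64(0.0451), np.float64(0.0685), np.float64(0.0457), np.float64(0.0694)]
yaw x 8.53 8.03 y 97.82 98.97
box [ 0.51510749 -0.02015301  0.06      ] [np.float64(0.199), np.float64(0.1776), np.float64(0.198), np.float64(0.1772)] yaw 8.42 8.31 98.39 98.71
tri head (array([ 0.52480147, -0.01793656,  0.05812328]), [np.float64(0.0008318951497422569), np.float64(0.0012336954037521584), np.float64(0.0016660700256835893), np.float64(0.0016133833872276882)])
t: 4.3
ee_pos: [0.5092, -0.1823, 0.216]
ee_rot: [0.0, 0.829, 0.56, 0.001]
force: [0.1, 0.8, 0.2]
width: 0.0851
grasp_force: 0.0
d tool [-0.0937  0.0169  0.0155] pos [ 0.5092 -0.1818  0.2156] yaw_y deg -21.85 tilt 0.06 F [0.  0.6 0.7] tau [ 0.    0.02 -0.01] w 0.0857 q7 0.07 t 4.35
[337.12914168 299.20340826]
```

View pics/ws1.png

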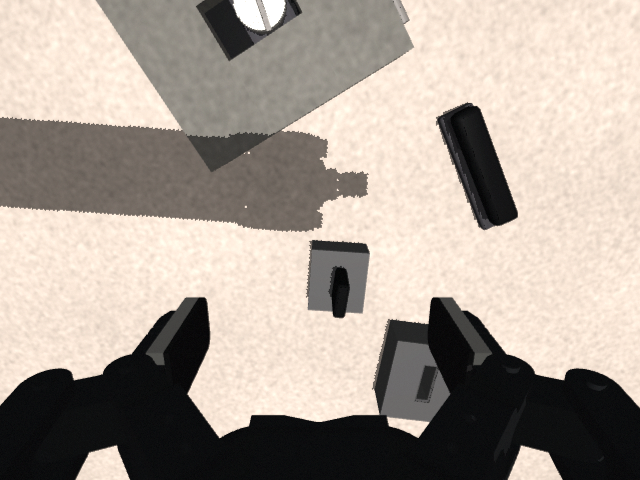

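The key handle top is near (341,300) on the small stand, whose top face corners are about (313,249), (368,252), (362,313) and (307,309). The big stand's pocket is at (426,384). I'll take a second, nearer view.

```bash
python3 -m handwheel '[[-0.03,0.008,0.02,0],[-0.03,0.008,0.02,0],[0,0,0,0],[0,0,0,0]]' >/dev/null
python3 - <<'E'
from h import *
import pickle
im,K,P,c=shot("wrist");pickle.dump((K,P,im),open("ws2.pkl","wb"))
u=proj(K,P,[.49,-.275,.05]).astype(int);x0,y0=u[0]-75,u[1]-60;print(x0,y0)
cr=cv2.convertScaleAbs(im[y0:y0+120,x0:x0+150],alpha=1.7)
K,P,im=pickle.load(open("ws1.pkl","rb"));a0,b0=265,225;cr1=cv2.convertScaleAbs(im[b0:b0+120,a0:a0+150],alpha=1.7)
cv2.imwrite("pics/ws2c.png",cv2.resize(np.hstack([cr[:,15:115],cr1[:,15:115]]),None,fx=4,fy=4,interpolation=cv2.INTER_CUBIC))
delta([.49,-.275,.2])
E
```

```text
245 186
d tool [-0.0342  0.0007 -0.0247] pos [ 0.502  -0.243   0.1753] yaw_y deg -21.81 tilt 0.04 F [-0.3  0.9  0.1] tau [-0.05  0.02  0.05] w 0.0856 q7 0.23 t 4.9
```

View pics/ws2c.png

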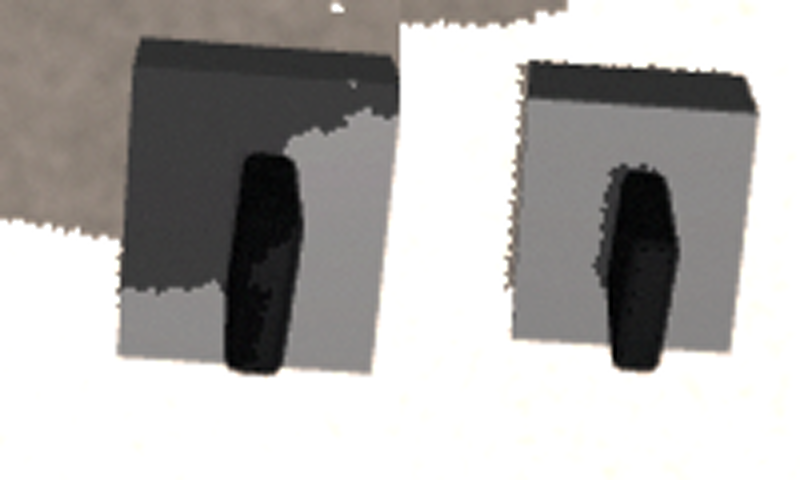

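Run:
```python
from h import *
import pickle
V2=pickle.load(open("ws2.pkl","rb"));V1=pickle.load(open("ws1.pkl","rb"))
f2=lambda x,y:((x+.5)/4-.5+260,(y+.5)/4-.5+186)
f1=lambda x,y:((x-400+.5)/4-.5+280,(y+.5)/4-.5+225)
C2=[f2(*p) for p in((132,68),(398,84),(372,374),(118,356))];C1=[f1(*p) for p in((527,98),(757,113),(731,352),(512,339))]
X=[tri(ray(*V1[:2],a),ray(*V2[:2],b))[0] for a,b in zip(C1,C2)];X=np.array(X);print("stand corners",X.round(4).tolist(),X.mean(0))
ang=lambda v:np.degrees(np.arctan2(v[1],v[0])).round(2)
for V,C in((V1,C1),(V2,C2)):
    o=np.array([onz(*V[:2],p,.03) for p in C]);print("plane",o.mean(0),[np.linalg.norm(o[i]-o[i-1]).round(4) for i in range(4)],"y-dir",ang(o[0]-o[3]),ang(o[1]-o[2]),"x-dir",ang(o[1]-o[0]),ang(o[2]-o[3]))
# key: dark blob; far end of top face
for V,c0 in((V1,f1(640,270)),(V2,f2(262,270))):
    g=cv2.cvtColor(V[2],6);m=(g<28).astype(np.uint8)
    n,l,st,ce=cv2.connectedComponentsWithStats(m,connectivity=4);k=l[int(c0[1]),int(c0[0])];print("blob",st[k])
for q in((640,240),(645,245)):pass
T1=[f1(*p) for p in((610,238),(678,243),(660,371),(612,368))];T2=[f2(*p) for p in((236,205),(302,212),(280,374),(226,370))]
for V,C in((V1,T1),(V2,T2)):
    o=np.array([onz(*V[:2],p,.074) for p in C]);print("keytop",o.mean(0),[np.linalg.norm(o[i]-o[i-1]).round(4) for i in range(4)],ang((o[0]+o[1]-o[2]-o[3])),"far",((o[2]+o[3])/2).round(4))
m=lambda C:np.mean(C[2:],0);print("tri far end",tri(ray(*V1[:2],m(T1)),ray(*V2[:2],m(T2))))
```

```text
stand corners [[0.4789, -0.2358, 0.0251], [0.5328, -0.26, 0.0303], [0.5027, -0.3256, 0.0253], [0.4495, -0.2972, 0.0295]] [ 0.490957   -0.27966338  0.02754108]
plane [ 0.49140954 -0.27854275  0.03      ] [np.float64(0.0696), np.float64(0.0594), np.float64(0.0695), np.float64(0.0596)] y-dir 64.39 64.51 x-dir -25.96 -25.81
plane [ 0.49115116 -0.2788312   0.03      ] [np.float64(0.069), np.float64(0.0586), np.float64(0.0699), np.float64(0.0595)] y-dir 64.24 64.97 x-dir -25.42 -26.3
blob [331 268  19  49 696]
blob [316 224  20  55 848]
keytop [ 0.49145878 -0.2777432   0.074     ] [np.float64(0.0342), np.float64(0.0159), np.float64(0.0339), np.float64(0.0115)] 65.82 far [ 0.4845 -0.2932  0.074 ]
keytop [ 0.49222739 -0.27781418  0.074     ] [np.float64(0.0352), np.float64(0.013), np.float64(0.0348), np.float64(0.011)] 63.2 far [ 0.4843 -0.2934  0.074 ]
tri far end (array([ 0.48418846, -0.29404612,  0.07258108]), [np.float64(8.122190002459088e-05), np.float64(8.122190002452867e-05)])
```

```bash
python3 -m handwheel '[[-0.034,0.001,0,0.068],[0,0,0.03,0],[0,0,0.03,0],[0,0,0,0],[0,0,0,0]]' 0.05
python3 -c "
from h import *
delta([.4917,-.278,.042])"
```

```text
t: 5.52
ee_pos: [0.4904, -0.2761, 0.1163]
ee_rot: [0.001, 0.847, 0.532, 0.0]
force: [0.1, 0.0, 0.8]
width: 0.0497
grasp_force: 0.0
d tool [-0.0011  0.0019  0.0743] pos [ 0.4904 -0.2761  0.1163] yaw_y deg -25.76 tilt 0.09 F [0.1 0.  0.8] tau [-0.    0.   -0.03] w 0.0497 q7 0.27 t 5.525
```

```bash
python3 -m handwheel '[[-0.001,0.002,0.03,0],[0,0,0.03,0],[0,0,0.014,0],[0,0,0,0],[0,0,0,0]]'
python3 -c "
from h import *
delta([.4917,-.278,.042])"
python3 -m handwheel '[[0,0,0,0],[0,0,0,0],[0,0,0,0],[0,0,0,0],[0,0,0,0],[0,0,0,0]]' 0.0
python3 -c "
from h import *
delta([.4917,-.278,.042])"
```

```text
t: 6.15
ee_pos: [0.4916, -0.2788, 0.0424]
ee_rot: [0.001, 0.847, 0.531, 0.001]
force: [0.1, -1.3, 1.0]
width: 0.0498
grasp_force: 0.0
d tool [ 0.0008 -0.0003  0.0004] pos [ 0.4916 -0.2788  0.0424] yaw_y deg -25.83 tilt 0.12 F [ 0.1 -1.3  1. ] tau [-0.04 -0.   -0.01] w 0.0498 q7 0.33 t 6.15
t: 6.9
ee_pos: [0.4907, -0.2782, 0.0409]
ee_rot: [-0.0, 0.847, 0.531, -0.0]
force: [-0.6, 0.3, -0.6]
width: -0.0001
grasp_force: 0.0
d tool [ 0.0007  0.0008 -0.0011] pos [ 0.4907 -0.2782  0.0409] yaw_y deg -25.84 tilt 0.01 F [-0.6  0.3 -0.6] tau [0.04 0.01 0.01] w -0.0001 q7 0.33 t 6.9
```

The fingers closed fully without gripping the key, so I'll look.

Run:
```python
from h import *
im,K,P,c=shot("side");cr=cv2.convertScaleAbs(im[260:440,310:510],alpha=1.8)
im2,K,P,c=shot("wrist");cv2.imwrite("pics/wm.png",im2)
cr2=cv2.convertScaleAbs(im2[280:460,220:420],alpha=1.8)
cv2.imwrite("pics/miss.png",cv2.resize(np.hstack([cr,cr2]),None,fx=2,fy=2,interpolation=cv2.INTER_CUBIC))
```

```text
(no output)
```

View pics/miss.png

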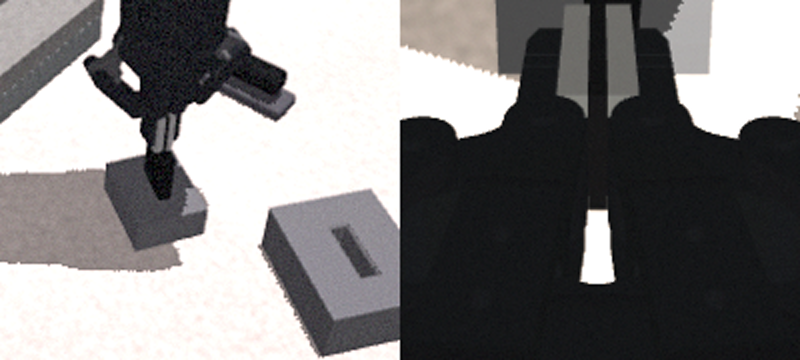

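The side view shows the gripper over the stand with a dark piece at crop (160,175). In the wrist view there is a narrow gap between the pads at (597,100). I'll check by projection before deciding.

Run:
```python
from h import *
import pickle
D=pickle.load(open("D0.pkl","rb"));im,K,P,c=shot("wrist")
T=T_tool(telemetry.observe());y=T[:3,1];x=T[:3,0];t=T[:3,3]
S=lambda p:((p-np.array([310,260]))*2).round(0)
W=lambda p:((p-np.array([220,280]))*2+np.array([400,0])).round(0)
for n,X in(("tcp",t),("tcp+19up",t+[0,0,.019]),("keytop near",np.array([.4917,-.278,.074])+.018*x),("keytop far",np.array([.4917,-.278,.074])-.018*x),("shoulder near",np.array([.4917,-.278,.03])+.018*x),("shoulder far",np.array([.4917,-.278,.03])-.018*x),("topnear-6",np.array([.4917,-.278,.074])+.018*x-.006*y),("topnear+6",np.array([.4917,-.278,.074])+.018*x+.006*y)):
    print(n,S(proj(*D["side"],X)),W(proj(K,P,X)))
s=telemetry.observe();print(s["width"],s["grasp_force"])
```

```text
tcp [154. 174.] [601. -26.]
tcp+19up [156. 158.] [601.   7.]
keytop near [149. 129.] [606. -46.]
keytop far [167. 160.] [605. 106.]
shoulder near [144. 167.] [ 604. -108.]
shoulder far [162. 199.] [604.  17.]
topnear-6 [142. 130.] [577. -46.]
topnear+6 [155. 127.] [635. -46.]
0.00034655814810162 0.0
```

Run:
```python
import cv2,numpy as np
im=cv2.imread("pics/wm.png");cr=np.clip(im[190:400,240:400].astype(float)*3.2,0,255).astype(np.uint8)
cv2.imwrite("pics/wmc.png",cv2.resize(cr,None,fx=2.8,fy=2.8,interpolation=cv2.INTER_CUBIC))
```

```text
(no output)
```

View pics/wmc.png

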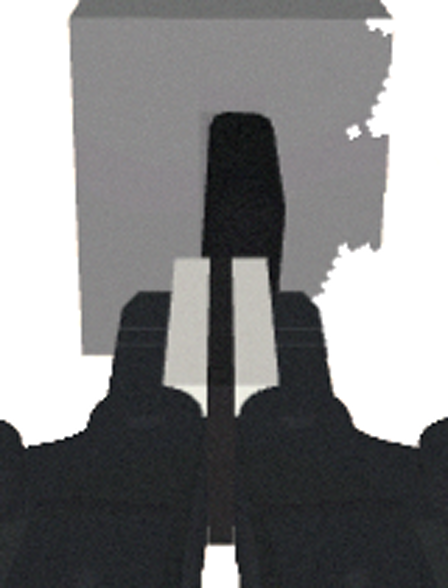

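The key is undisturbed and the pads closed above its top, covering it in the wrist picture. So the real fingertips seem to sit well above the stated TCP. I'll triangulate the tips to check.

Run:
```python
from h import *
import pickle
D=pickle.load(open("D0.pkl","rb"));im,K,P,c=shot("wrist");s=telemetry.observe();T=T_tool(s)
px=lambda x,y:(240+(x+.5)/2.8-.5,190+(y+.5)/2.8-.5)
r=ray(K,P,px(222,258)); X,e=tri(r,ray(*D["side"],(310+163/2,260+149/2)));print("tip",X,e,"tool",T[:3,:3].T@(X-T[:3,3]))
# ray intersect tool plane x=+.011
o,d=r;Rt=T[:3,:3].T;ot,dt=Rt@(o-T[:3,3]),Rt@d
for xx in(0,.011):print("x=",xx,"z=",(ot+dt*(xx-ot[0])/dt[0])[2])
print("stand nearcorner",onz(K,P,px(72,18),.03),T[:3,3],c["hand_eye"][:3,3])
g=cv2.cvtColor(im,6)[290]
print(g[285:350])
```

```text
tip [ 0.49406125 -0.27746174  0.06607843] [np.float64(0.0037698455789756014), np.float64(0.003769845578975668)] tool [ 0.00217511  0.00270338 -0.02521325]
x= 0 z= -0.017350435337755793
x= 0.011 z= -0.04060386090004514
stand nearcorner [ 0.48048826 -0.23479218  0.03      ] [ 0.49067719 -0.27824264  0.04086562] [ 0.07617409 -0.00104872 -0.17835917]
[42 41 42 43 43 43 42 43 42 43 42 42 42 42 42 44 49 61 61 60 61 60 60 61
 61 60 60 61 58 44 12  9 10 11 11 11  9 17 48 61 59 60 61 59 60 61 61 60
 60 59 56 19  9  8 19 42 43 41 44 42 43 43 42 42 44]
```

```bash
python3 -m handwheel '[[0,0,0,0],[0,0,0,0],[0,0,0,0],[0,0,0.004,0],[0,0,0.004,0],[0,0,0,0]]' 0.05
python3 -m handwheel '[[0,0,0.004,0],[0,0,0.004,0],[0,0,0,0]]'
python3 - <<'E'
from h import *
delta([.4917,-.278,.02])
im,K,P,c=shot("side");cr=cv2.convertScaleAbs(im[290:380,335:445],alpha=1.8)
im,K,P,c=shot("wrist");cr2=np.clip(im[190:340,230:410].astype(float)*3.2,0,255).astype(np.uint8)
cv2.imwrite("pics/low.png",np.hstack([cv2.resize(cr,(440,360),interpolation=2),cv2.resize(cr2,(360,360)[::1],interpolation=2)]))
E
```

```text
t: 7.85
ee_pos: [0.4904, -0.278, 0.0323]
ee_rot: [-0.0, 0.847, 0.531, -0.0]
force: [-0.8, -0.0, 0.7]
width: 0.0501
grasp_force: 0.0
t: 8.22
ee_pos: [0.4904, -0.278, 0.0244]
ee_rot: [-0.0, 0.847, 0.531, -0.0]
force: [-0.2, -0.0, -0.4]
width: 0.0504
grasp_force: 0.0
d tool [0.0006 0.0012 0.0044] pos [ 0.4904 -0.278   0.0244] yaw_y deg -25.84 tilt 0.05 F [-0.2 -0.  -0.4] tau [0.03 0.02 0.  ] w 0.0504 q7 0.34 t 8.225
```

View pics/low.png

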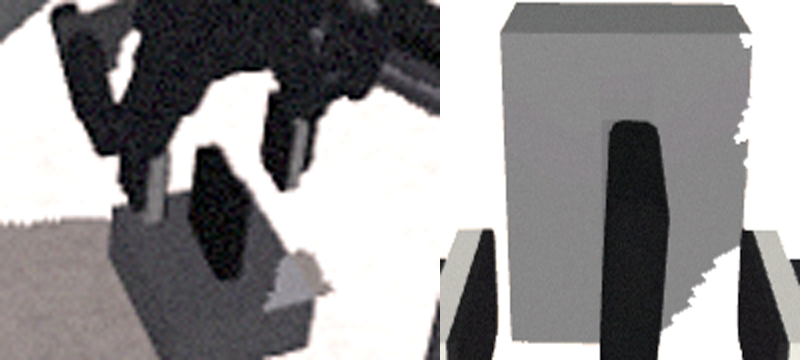

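The fingers now straddle the key without contact. In the side crop the tips are at (155,222) and (292,190), clearly above the stand top.

Run:
```python
from h import *
import pickle
D=pickle.load(open("D0.pkl","rb"));K,P=D["side"];T=T_tool(telemetry.observe());y=T[:3,1]
for p,sg in(((155,222),-1),((292,190),1)):
    uv=np.array([335+p[0]/4,290+p[1]/4])
    for z in np.arange(.024,.08,.008):
        q=T[:3,3]+sg*.027*y; q[2]=z; print(sg,round(z,3),(proj(K,P,q)-uv).round(1))
```

```text
-1 0.024 [-3.1 12.6]
-1 0.032 [-2.8  9.2]
-1 0.04 [-2.5  5.8]
-1 0.048 [-2.2  2.3]
-1 0.056 [-1.9 -1.2]
-1 0.064 [-1.6 -4.8]
-1 0.072 [-1.3 -8.4]
1 0.024 [-6.9 13.2]
1 0.032 [-6.4  9.8]
1 0.04 [-6.   6.4]
1 0.048 [-5.5  2.9]
1 0.056 [-5.  -0.6]
1 0.064 [-4.4 -4.2]
1 0.072 [-3.9 -7.8]
```

Run:
```python
from h import *
im,K,P,c=shot("wrist");T=T_tool(telemetry.observe());g=cv2.cvtColor(im,6).astype(int)
for v in (240,250,260,268,276,284,290,300,310,320):
    r=g[v,290:360]; d=np.where(r<11)[0]+290; 
    print(v,d.min() if len(d) else None,d.max() if len(d) else None)
tool=lambda uv,z:(T[:3,:3].T@(onz(K,P,uv,z)-T[:3,3])).round(4)
print(tool((328,280),.074),tool((324.5,333),.074), tool((324.5,333),.074),"finger inner",tool((258.5,286),.054),tool((379,286),.054))
print(g[280,300:350])
```

```text
240 321 322
250 315 338
260 314 340
268 313 341
276 313 342
284 313 342
290 312 342
300 312 341
310 311 340
320 311 339
[ 0.0158  0.0025 -0.049 ] [-0.007   0.0012 -0.049 ] [-0.007   0.0012 -0.049 ] finger inner [ 0.0036 -0.0272 -0.029 ] [ 0.0036  0.0252 -0.029 ]
[43 42 42 43 43 42 42 42 42 42 41 35 12  6  5  8  8  8  9  8 10 12  8  6
  9  8  7  9 11  8  9  9  6  9 10  6 10  9  8 10  8  7  6 10 26 42 42 42
 44 42]
```

```bash
python3 -m handwheel '[[-0.002,0.003,0,0],[0,0,0.006,0],[0,0,0.006,0],[0,0,0,0]]'
python3 -m handwheel '[[0,0,0,0],[0,0,0,0],[0,0,0,0],[0,0,0,0],[0,0,0,0]]' 0.0
python3 -c "
from h import *
delta([.4917,-.278,.02])"
```

```text
t: 8.88
ee_pos: [0.4919, -0.281, 0.0121]
ee_rot: [-0.001, 0.847, 0.531, -0.0]
force: [0.3, -0.2, 0.1]
width: 0.0499
grasp_force: 0.0
t: 9.5
ee_pos: [0.4927, -0.2815, 0.0132]
ee_rot: [0.0, 0.847, 0.531, 0.0]
force: [-0.7, 0.2, 3.6]
width: 0.0108
grasp_force: 58.9
d tool [ 0.0027 -0.0025 -0.0068] pos [ 0.4927 -0.2815  0.0132] yaw_y deg -25.84 tilt 0.03 F [-0.7  0.2  3.6] tau [ 0.03  0.06 -0.01] w 0.0108 q7 0.36 t 9.5
```

Gripped: 59 N, width about 11 mm. Lift.

```bash
python3 -m handwheel '[[0,0,-0.02,0],[0,0,-0.04,0],[0,0,-0.04,0],[0,0,-0.03,0],[0,0,0,0],[0,0,0,0]]'
python3 - <<'E'
from h import *
delta([.5247,-.0176,.15])
im,K,P,c=shot("wrist");cr2=np.clip(im[180:330,240:400].astype(float)*3.2,0,255).astype(np.uint8)
cv2.imwrite("pics/held.png",cv2.resize(cr2,None,fx=3.5,fy=3.5,interpolation=2))
for zt in (-.06,-.04,-.02,0,.01):
  for x in(.012,-.012): 
    T=T_tool(telemetry.observe());print(zt,x,((proj(K,P,T[:3,3]+T[:3,:3]@[x,0,zt])-[240,180])*3.5).round(0))
E
```

```text
t: 10.25
ee_pos: [0.4923, -0.281, 0.1428]
ee_rot: [-0.0, 0.847, 0.531, 0.0]
force: [-0.3, -0.2, -0.7]
width: 0.0109
grasp_force: 58.6
d tool [ 0.2512 -0.0856 -0.0071] pos [ 0.4923 -0.281   0.1428] yaw_y deg -25.83 tilt 0.03 F [-0.3 -0.2 -0.7] tau [-0.01 -0.03  0.03] w 0.0109 q7 0.27 t 10.25
-0.06 0.012 [282. 428.]
-0.06 -0.012 [282. 631.]
-0.04 0.012 [281. 344.]
-0.04 -0.012 [281. 526.]
-0.02 0.012 [280. 278.]
-0.02 -0.012 [280. 444.]
0 0.012 [279. 226.]
0 -0.012 [279. 378.]
0.01 0.012 [279. 204.]
0.01 -0.012 [279. 349.]
```

View pics/held.png

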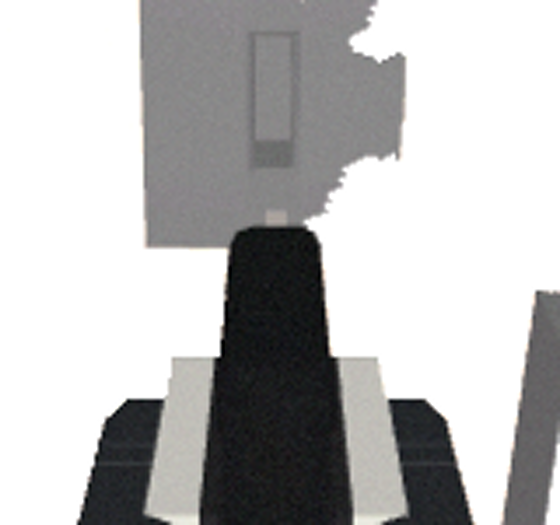

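The key is held upright and centred: blade tip at (276,217), shoulder at row 228, pocket of the stand at (274,99).

```bash
python3 - <<'E'
from h import *
im,K,P,c=shot("wrist");f=lambda x,y:(240+(x+.5)/3.5-.5,180+(y+.5)/3.5-.5)
o=[onz(K,P,f(*p),.03) for p in((249,31),(299,31),(298,166),(252,166))];print("pocket",np.mean(o,0),[np.linalg.norm(o[i]-o[i-1]).round(4) for i in range(4)],o[0]-o[3])
E
python3 -m handwheel '[[0.05,-0.017,0,0],[0.05,-0.017,0,0],[0.05,-0.017,0,0],[0.05,-0.017,0,0],[0.051,-0.017,0,0],[0,0,0,-0.188],[0,0,0,-0.188],[0,0,0,-0.008]]'
python3 -m handwheel '[[0,0,0,0],[0,0,0,0]]' >/dev/null
python3 -c "
from h import *
delta([.5247,-.0176,.075])"
```

```text
pocket [ 0.49186465 -0.27775795  0.03      ] [np.float64(0.0315), np.float64(0.0111), np.float64(0.0315), np.float64(0.0106)] [0.01327724 0.02853215 0.        ]
t: 11.35
ee_pos: [0.5248, -0.0184, 0.1421]
ee_rot: [-0.0, 0.731, 0.682, -0.001]
force: [0.9, -0.5, -0.5]
width: 0.0108
grasp_force: 58.5
d tool [ 0.001  -0.0006  0.0677] pos [ 0.5253 -0.0186  0.1427] yaw_y deg -4.06 tilt 0.03 F [ 0.   0.5 -0.1] tau [0.01 0.01 0.02] w 0.011 q7 0.06 t 11.6
```

```bash
python3 -m handwheel '[[0,0,0.03,0],[0.001,0,0.028,0],[0,0,0,0],[0,0,0,0]]' >/dev/null
python3 - <<'E'
from h import *
delta([.5247,-.0176,.065])
im,K,P,c=shot("wrist");T=T_tool(telemetry.observe());g=cv2.cvtColor(im,6)
for n,X in(("head",[.5247,-.0176,.062]),("slot near",[.5247+.0012,-.0176+.018,.062]),("slot far",[.5247-.0012,-.0176-.018,.062]),("blade tip near",T[:3,3]+T[:3,:3]@[.0125,-.0003,.003]),("shoulder near",T[:3,3]+T[:3,:3]@[.0185,-.0003,-.017])):print(n,proj(K,P,np.array(X)).round(1))
u=proj(K,P,np.array([.5247+.0012,-.0176+.018,.062])).astype(int)
for v in range(u[1]-12,u[1]+50,3):print(v,*g[v,u[0]-24:u[0]+26])
E
```

```text
d tool [-0.     -0.0014  0.0209] pos [ 0.5261 -0.0176  0.0859] yaw_y deg -3.95 tilt 0.05 F [ 0.2  0.8 -1.6] tau [-0. -0.  0.] w 0.0109 q7 0.1 t 12.1
head [317.9 251.4]
slot near [317.8 221.1]
slot far [318.  280.2]
blade tip near [320.6 242.9]
shoulder near [320.8 245.1]
209 74 72 73 74 74 72 73 71 71 70 69 69 69 68 69 70 72 73 74 73 75 76 75 75 75 76 76 75 75 76 76 74 72 72 73 71 63 57 56 50 42 42 42 40 40 44 42 41 41 41
212 75 75 74 74 74 74 75 75 74 73 71 72 72 71 70 71 72 74 74 74 74 76 74 73 73 71 63 63 59 56 51 51 46 45 44 43 42 42 43 43 42 42 42 40 41 41 42 40 40 40
215 75 76 76 75 74 73 73 71 63 61 72 69 69 70 70 69 70 69 72 72 72 70 71 72 72 72 72 71 71 71 72 71 70 69 69 69 69 71 68 57 47 45 41 41 41 41 41 41 41 40
218 41 43 42 44 49 64 71 71 70 75 79 88 98 101 106 106 109 108 109 109 93 86 87 86 86 87 85 87 98 110 109 108 107 107 106 106 104 92 82 74 72 72 71 69 55 44 42 42 41 40
221 45 58 71 72 75 92 99 108 107 112 114 123 125 131 134 135 135 135 134 131 100 89 88 88 88 89 88 91 114 136 135 135 136 134 135 128 128 122 114 112 108 108 106 100 73 74 69 66 54 42
224 77 91 97 
[... 2223 characters left out ...]
 133 133 134 134
260 134 134 134 133 134 134 133 133 134 135 130 89 12 11 11 11 10 11 11 9 11 12 12 10 11 8 10 10 10 10 12 11 11 9 11 10 10 11 12 41 129 134 134 133 134 134 134 134 134 134
263 134 134 133 134 134 133 134 133 134 134 125 33 9 11 9 12 12 11 12 11 9 11 11 11 10 12 12 10 12 10 10 12 11 10 12 13 11 9 10 22 78 133 134 134 134 134 134 134 134 135
266 134 134 134 134 133 134 134 133 134 132 125 12 12 11 11 12 11 12 9 10 11 12 11 12 11 12 12 11 11 12 12 11 11 10 12 12 9 10 11 15 54 134 134 134 133 134 134 133 133 134
269 134 134 135 134 134 134 134 135 132 130 92 9 11 10 12 13 11 9 10 11 11 11 12 11 10 11 12 9 10 11 12 11 11 11 11 10 11 12 13 10 42 134 133 134 134 133 134 135 134 135
```

```bash
python3 -m handwheel '[[0,-0.001,0.01,0],[0,0,0.008,0],[0,0,0.006,0],[0,0,0,0],[0,0,0,0]]'
python3 -c "
from h import *
delta([.5247,-.0176,.058])"
```

```text
t: 12.78
ee_pos: [0.5246, -0.0174, 0.0609]
ee_rot: [0.0, 0.731, 0.683, -0.0]
force: [0.8, -0.0, -1.1]
width: 0.0108
grasp_force: 58.6
d tool [-0.0002  0.0001  0.0029] pos [ 0.5246 -0.0174  0.0609] yaw_y deg -3.9 tilt 0.01 F [ 0.8 -0.  -1.1] tau [-0.04 -0.23  0.03] w 0.0108 q7 0.12 t 12.775
```

```bash
python3 -m handwheel '[[0,0,0.002,0],[0,0,0,0],[0,0,0,0.05],[0,0,0,0.05],[0,0,0,0]]'
python3 -c "
from h import *
delta([.5247,-.0176,.058])"
```

```text
t: 13.4
ee_pos: [0.5249, -0.0174, 0.059]
ee_rot: [0.0, 0.764, 0.645, 0.0]
force: [2.9, -1.1, -1.7]
width: 0.0111
grasp_force: 58.5
d tool [-0.0003 -0.0002  0.001 ] pos [ 0.5249 -0.0174  0.059 ] yaw_y deg -9.6 tilt 0.05 F [ 2.9 -1.1 -1.7] tau [-0.12 -0.72  0.04] w 0.0111 q7 0.03 t 13.4
```

```bash
python3 -m handwheel '[[0,0,0,0.1],[0,0,0,0.1],[0,0,0,0.1],[0,0,0,0.1],[0,0,0,0]]'
python3 -c "
from h import *
delta([.5247,-.0176,.058])"
```

```text
t: 14.02
ee_pos: [0.5251, -0.0174, 0.0591]
ee_rot: [0.0, 0.876, 0.481, 0.0]
force: [4.4, -1.3, -2.8]
width: 0.0108
grasp_force: 58.5
d tool [-0.0004 -0.0002  0.0011] pos [ 0.5251 -0.0174  0.0591] yaw_y deg -32.44 tilt 0.07 F [ 4.4 -1.3 -2.8] tau [-0.14 -1.07  0.05] w 0.0108 q7 -0.33 t 14.025
```

```bash
python3 -m handwheel '[[0,0,0,0.1],[0,0,0,0.1],[0,0,0,0.1],[0,0,0,0.1],[0,0,0,0.1],[0,0,0,0]]'
python3 -c "
from h import *
delta([.5247,-.0176,.058])"
```

```text
t: 14.78
ee_pos: [0.5252, -0.0176, 0.0591]
ee_rot: [0.001, 0.968, 0.25, 0.001]
force: [5.1, -2.0, -2.2]
width: 0.011
grasp_force: 58.6
d tool [-0.0004 -0.0003  0.0011] pos [ 0.5252 -0.0176  0.0591] yaw_y deg -61.08 tilt 0.09 F [ 5.1 -2.  -2.2] tau [-0.42 -1.21  0.09] w 0.011 q7 -0.78 t 14.775
```

Remaining is about 20.5° plus slop: approach the stop gently.

```bash
python3 -m handwheel '[[0,0,0,0.1],[0,0,0,0.1],[0,0,0,0.1],[0,0,0,0]]' >/dev/null
python3 -c "
from h import *
delta([.5247,-.0176,.058])"
python3 -m handwheel '[[0,0,0,0.05],[0,0,0,0.04],[0,0,0,0]]' >/dev/null
python3 -c "
from h import *
delta([.5247,-.0176,.058])"
```

```text
d tool [-0.0004 -0.0003  0.0012] pos [ 0.5252 -0.0178  0.0592] yaw_y deg -78.28 tilt 0.09 F [ 4.2 -2.  -0.8] tau [-0.53 -1.03  0.08] w 0.0105 q7 -1.05 t 15.275
d tool [-0.0004 -0.0003  0.0012] pos [ 0.5251 -0.0178  0.0592] yaw_y deg -83.43 tilt 0.08 F [ 4.7 -2.8 -1.9] tau [-0.53 -1.19  0.08] w 0.0107 q7 -1.12 t 15.65
```

```bash
for i in 1 ; do python3 -m handwheel '[[0,0,0,0.03],[0,0,0,0.02],[0,0,0,0]]' >/dev/null; done
python3 -c "
from h import *
delta([.5247,-.0176,.058])"
python3 -m handwheel '[[0,0,0,0.03],[0,0,0,0.02],[0,0,0,0]]' >/dev/null
python3 -c "
from h import *
delta([.5247,-.0176,.058])"
```

```text
d tool [-0.0004 -0.0003  0.0012] pos [ 0.5251 -0.0179  0.0592] yaw_y deg -86.28 tilt 0.08 F [ 4.6 -2.1 -1.2] tau [-0.63 -1.21  0.11] w 0.0108 q7 -1.17 t 16.025
d tool [-0.0004 -0.0002  0.0012] pos [ 0.5251 -0.0178  0.0592] yaw_y deg -89.12 tilt 0.08 F [ 3.6 -3.1 -1.9] tau [-0.64 -1.16  0.27] w 0.0108 q7 -1.21 t 16.4
```

```bash
python3 -m handwheel '[[0,0,0,0.025],[0,0,0,0],[0,0,0,0]]' >/dev/null
python3 -c "
from h import *
delta([.5247,-.0176,.058])"
python3 -m handwheel '[[0,0,0,-0.06],[0,0,0,-0.04],[0,0,0,0]]' >/dev/null
python3 -c "
from h import *
delta([.5247,-.0176,.058])"
```

```text
d tool [-0.0004 -0.0002  0.0012] pos [ 0.5251 -0.0178  0.0592] yaw_y deg -90.52 tilt 0.08 F [ 4.2 -2.1 -1.2] tau [-0.62 -1.2   0.49] w 0.0109 q7 -1.23 t 16.775
d tool [ 0.0006 -0.0001  0.0009] pos [ 0.5241 -0.0177  0.0589] yaw_y deg -84.95 tilt 0.04 F [ 1.6 -4.2  1.4] tau [-0.78 -0.39  0.01] w 0.0107 q7 -1.15 t 17.15
```

```bash
python3 -m handwheel '[[0,0,-0.01,0],[0,0,-0.02,0],[0,0,-0.03,0],[0,0,-0.03,0],[0,0,0,0],[0,0,0,0]]'
python3 - <<'E'
from h import *
delta([.4923,-.281,.1428])
im,K,P,c=shot("wrist");g=cv2.cvtColor(im,6)
# key in hand: pads/blade rows; latch slot from top camera
imt,Kt,Pt,_=shot("top");cv2.imwrite("pics/top2.png",imt)
u=proj(K,P,np.array([.5247,-.0176,.062]));print("head px",u)
N=41;ax=np.linspace(-.02,.02,N)
# rectified patch at z=.062 in box axes
a=np.radians(8.4);ex=np.array([np.cos(a),np.sin(a),0]);ey=np.array([-ex[1],ex[0],0])
M=np.array([[proj(K,P,np.array([.5247,-.0176,.062])+x*ex+y*ey) for x in ax] for y in ax[::-1]],np.float32)
p=cv2.remap(g,M[...,0],M[...,1],1);np.set_printoptions(linewidth=250)
print(p[::2,::2])
E
```

```text
t: 17.9
ee_pos: [0.5243, -0.0166, 0.149]
ee_rot: [-0.001, 0.999, 0.044, -0.0]
force: [0.1, 0.5, -0.7]
width: 0.0115
grasp_force: 58.9
d tool [-0.0552  0.2605  0.006 ] pos [ 0.5243 -0.0166  0.149 ] yaw_y deg -84.93 tilt 0.06 F [ 0.1  0.5 -0.7] tau [ 0.02 -0.05  0.01] w 0.0115 q7 -1.23 t 17.9
head px [320.25570257 218.72625298]
[[ 21  22  21  26  24  22  21  20  33  29  28  31  34  26  22  20  21  25  26  24  22]
 [  8   9   7  25  29  27  68  69 102 104 103 102 103  93  58  29  27  31  31  29  28]
 [  8   8   8  28  41 100 103 103 103 103 103 103 104 104 103 100  62  32  31  31  30]
 [  7   9  10  57 102 104 102 103 103 103 103 103 103 103 103 103 102  75  37  31  30]
 [  8   9  40 103 103 103 104 102 103 102 103 103 103 103 103 103 103 103  76  37  30]
 [  9  23 102 103 103 103 103 103 103 103 102 103 103 103 103 103 104 103 103  66  33]
 [  9  71 103 103 103 103 103 104 103 103 103 103 103 104 103 103 103 103 104  86  52]
 [  9 101 103 104 103 103 103 102 103 103 103 102 102 103 103 103 103 103 103 104  62]
 [ 16  51  90 103 104 103 103 102 102 104 103 103 103 103 103 103 103 103 10
[... 355 characters left out ...]
02]
 [ 16 102 104 103 101 103 102 103 103 102 103 103 103 103 103 104 103 103 103 105  82]
 [ 11  94 103 103 104 104 104 103 103 103 102 104 104 104 103 103 104 103 114 109  63]
 [  9  67 104 103 104 103 103 103 103 104 102 104 104 103 104 102 104 103 157 103  54]
 [  8   7  88 103 103 102 103 103 103 103 102 102 103 103 104 103 103 191 145  61  70]
 [  8  10  15  95 103 103 103 103 104 103 103 103 103 103 104 103 103 186  71  53  71]
 [  9   8   8  26  95 103 104 103 103 103 103 103 103 103 103 103 178  70  70  70  71]
 [  7   8   9  23  31  72 101 103 104 103 103 104 104 103 110 157  58  70  71  70  70]
 [  9   8   9  18  26  27  29  30  96  99  98  99  99  56  36  61  62  65  55  58  55]]
```

The slot lies along the box's x axis, so the cover is locked. Back to the stand.

```bash
python3 -m handwheel '[[-0.011,0.052,0,0],[-0.011,0.052,0,0],[-0.011,0.052,0,0],[-0.011,0.052,0,0],[-0.011,0.052,0,0]]' >/dev/null
python3 -m handwheel '[[0,0,0,-0.188],[0,0,0,-0.188],[0,0,0,-0.188],[0,0,0,-0.188],[0,0,0,-0.188],[0,0,0,-0.092],[0,0,0,0],[0,0,0,0]]' >/dev/null
python3 - <<'E'
from h import *
delta([.4923,-.281,.0132])
im,K,P,c=shot("wrist");g=cv2.cvtColor(im,6);np.set_printoptions(linewidth=250)
T=T_tool(telemetry.observe());print("blade tip pred",proj(K,P,T[:3,3]+T[:3,:3]@[.0125,-.0003,.003]))
for v in range(234,262,2):print(v,*g[v,298:340])
E
```

```text
d tool [1.000e-04 2.000e-04 1.352e-01] pos [ 0.4922 -0.281   0.1484] yaw_y deg -26.12 tilt 0.06 F [ 0.1 -0.4 -0.5] tau [-0.01  0.06  0.01] w 0.0109 q7 0.24 t 19.625
blade tip pred [319.96526749 242.17028042]
234 41 42 42 42 43 42 41 41 43 42 42 43 42 43 42 42 41 42 42 43 41 42 43 41 42 41 41 42 42 42 42 43 42 42 43 53 100 100 100 100 100 100
236 42 42 42 42 42 42 42 42 42 42 43 42 44 42 41 41 42 43 42 42 42 41 43 42 42 41 40 42 43 42 42 42 44 61 99 101 100 100 100 100 100 100
238 42 42 43 41 41 43 41 41 43 42 42 41 42 42 42 42 41 42 40 42 42 42 42 42 41 42 42 43 41 42 42 42 51 99 99 100 99 98 99 99 99 99
240 42 42 40 42 42 42 41 41 42 41 42 43 43 42 42 41 43 41 45 47 47 46 45 46 41 43 41 40 42 43 61 99 99 100 99 99 99 100 99 98 99 99
242 42 41 41 41 42 40 42 42 42 41 43 42 42 40 42 42 42 43 50 50 50 50 50 50 41 42 42 42 44 61 99 99 100 98 99 97 99 99 98 100 98 98
244 41 42 42 42 42 41 41 41 43 42 42 39 40 37 30 29 29 31 37 36 37 36 37 36 29 30 35 67 90 91 95 99 98 99 99 99 99 99 100 99 99 98
246 42 41 42 43 41 43 42 42 40 28 13 8 8 8 8 8 7 8 6 5 8 7 7 8 6 7 6 7 6 8 10 31 72 99 98 98 97 97 99 98 98 97
248 59 61 62 61 61 61 61 57 38 5 7 7 9 8 8 5 8 8 8 7 6 7 4 7 5 8 6 7 8 9 8 6 35 120 135 134 134 135 136 137 139 138
250 91 94 94 94 94 93 89 61 5 5 7 6 7 8 4 8 9 5 7 10 7 7 6 6 5 7 8 6 8 7 7 5 6 59 187 192 193 194 195 197 198 198
252 93 94 94 96 94 93 88 40 8 7 7 6 7 6 7 8 5 7 9 6 7 9 7 8 6 6 6 6 7 9 9 7 7 27 110 196 198 199 198 199 199 201
254 91 92 94 96 95 94 88 22 7 7 7 8 5 8 7 6 7 6 7 8 8 7 8 9 6 6 7 8 7 6 6 7 7 25 105 192 194 194 196 198 200 203
256 92 94 94 94 95 94 86 5 7 5 7 7 7 5 7 8 8 6 7 7 7 7 6 9 7 8 6 6 5 9 6 5 7 14 76 193 193 193 194 197 201 205
258 92 92 92 93 92 88 63 7 7 8 5 5 6 7 8 6 7 8 7 8 8 8 8 7 7 6 6 9 8 7 6 7 6 6 64 197 197 195 193 195 197 199
260 190 182 110 124 191 186 125 5 6 7 7 6 5 7 6 5 7 6 7 5 4 7 8 7 7 6 6 7 5 8 6 8 8 9 46 155 197 197 197 195 195 194
```

```bash
python3 -m handwheel '[[0,0,0.04,-0.005],[0,0,0.04,0],[0,0,0.025,0],[0,0,0,0],[0,0,0,0]]' >/dev/null
python3 -c "
from h import *
delta([.4923,-.281,.0132])"
```

```text
d tool [ 0.0004 -0.001   0.0318] pos [ 0.493  -0.2817  0.045 ] yaw_y deg -25.73 tilt 0.07 F [0.8 0.4 0.1] tau [-0.03 -0.02 -0.02] w 0.0111 q7 0.32 t 20.3
```

```bash
python3 -m handwheel '[[0,-0.001,0.008,0],[0,0,0.008,0],[0,0,0,0]]'
python3 -m handwheel '[[0,0,0.007,0],[0,0,0.005,0],[0,0,0,0],[0,0,0,0]]'
python3 -c "
from h import *
delta([.4923,-.281,.0132])"
```

```text
t: 20.68
ee_pos: [0.4912, -0.2804, 0.0273]
ee_rot: [-0.001, 0.847, 0.532, -0.0]
force: [-0.6, 0.2, -0.6]
width: 0.0109
grasp_force: 59.0
t: 21.18
ee_pos: [0.4916, -0.2808, 0.0159]
ee_rot: [0.0, 0.847, 0.532, -0.0]
force: [-0.4, 0.8, -1.6]
width: 0.0108
grasp_force: 59.0
d tool [0.0001 0.0007 0.0027] pos [ 0.4916 -0.2808  0.0159] yaw_y deg -25.7 tilt 0.01 F [-0.4  0.8 -1.6] tau [-0.03 -0.01  0.04] w 0.0108 q7 0.34 t 21.175
```

```bash
python3 -m handwheel '[[0,0,0.002,0],[0,0,0.001,0],[0,0,0,0],[0,0,0,0]]'
```

```text
t: 21.68
ee_pos: [0.4917, -0.2808, 0.0132]
ee_rot: [0.0, 0.847, 0.532, 0.0]
force: [-2.6, 1.8, 4.6]
width: 0.0107
grasp_force: 59.5
```

```bash
python3 -m handwheel '[[0,0,0,0],[0,0,0,0],[0,0,0,0],[0,0,0,0],[0,0,0,0]]' 0.05
python3 -m handwheel '[[0,0,-0.02,0],[0,0,-0.04,0],[0,0,-0.05,0],[0,0,-0.04,0],[0.03,0,0,0],[0,0,0,0],[0,0,0,0],[0,0,0,0]]'
python3 - <<'E'
from h import *
import pickle
D=pickle.load(open("D0.pkl","rb"))
a=cv2.imread("pics/side0.png");b,K,P,_=shot("side");t0=cv2.imread("pics/top0.png");t1,*_=shot("top")
for n,x,y in(("side",a,b),("top",t0,t1)):
    d=cv2.absdiff(cv2.GaussianBlur(x,(5,5),0),cv2.GaussianBlur(y,(5,5),0)).max(2)>18
    for nm,(X,r) in dict(stapler=([.65,-.2,.02],0),key=([.4917,-.278,.055],0)).items():
        u=proj(*D[n],np.array(X)).astype(int);print(n,nm,u,d[u[1]-20:u[1]+20,u[0]-20:u[0]+20].sum())
for n,x in(("before",a),("after",b)):
    g=cv2.cvtColor(x,6)[315:375,370:412];m=(g<24).astype(np.uint8);k,l,s,c=cv2.connectedComponentsWithStats(m);i=1+s[1:,4].argmax();print(n,s[i],c[i])
im,K,P,_=shot("wrist");g=cv2.cvtColor(im,6);T=T_tool(telemetry.observe())
u=proj(K,P,np.array([.4915,-.2785,.06])).astype(int);m=(g<14).astype(np.uint8);k,l,s,c=cv2.connectedComponentsWithStats(m,connectivity=4);i=l[u[1],u[0]];print(u,s[i],c[i])
for p in("near","far"):
    rows,cols=np.where(l==i);v=rows.max() if p=="far" else rows.min();w=cols[rows==v].mean();print(p,w,v,onz(K,P,(w,v),.074 if p=="far" else .03))
E
```

```text
t: 22.3
ee_pos: [0.4916, -0.2807, 0.0129]
ee_rot: [0.0, 0.847, 0.532, -0.0]
force: [0.1, -0.1, 0.6]
width: 0.05
grasp_force: 0.0
t: 23.3
ee_pos: [0.5039, -0.2546, 0.1631]
ee_rot: [0.0, 0.847, 0.532, -0.0]
force: [1.1, -0.1, -0.7]
width: 0.0496
grasp_force: 0.0
side stapler [408 290] 0
side key [387 340] 431
top stapler [380 204] 0
top key [425 283] 1166
before [ 12  12  15  33 339] [19.         28.17699115]
after [ 11  12  16  33 362] [18.59392265 27.92265193]
[318 247] [312 218  15  56 776] [318.57216495 245.32603093]
near 319.0 218 [ 0.49866276 -0.2643541   0.03      ]
far 319.0 273 [ 0.48487975 -0.29275023  0.074     ]
```

The key is back where it started: its silhouette in the side view matches the first picture to within 1 px, and its far top edge is within about 1 mm.

```bash
python3 -c "
from bench import hand_in
print(hand_in())"
```

```text
the job is handed in; nothing more can be done
None
```

The latch was turned clockwise to its stop with the key (its slot then lay along the box's x axis), the key is back upright and fully home in its stand and released, and the job was handed in at about 23 s with no verdict shown.

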